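# Turn a fired tile over in the turnover holder

### The arm

A 6-joint arm with a two-finger parallel gripper is mounted at the origin on the work surface; the furniture and walls round the work are solid. World frame = base frame: x ahead of the robot, y to its left, z up, the work surface at z = 0. Lengths are in mm, angles in rad, forces in N, time in s.
With the tool pointing down it reaches from about 350 to 875 mm from the base axis. Payload 4.2 kg.
Tool frame: the origin (TCP) lies where the fingers leave the gripper's body, on its centre line; the fingertips stand 70 mm ahead of it and the grasp point (between the pads) lies 51 mm ahead of it (env.finger_overhang is the distance from the TCP to the fingertips, in mm); z points along the fingers, y is the line along which they close (so a half turn about z gives the same grasp; the last joint's range is limited). The gripper opens to 87 mm and grips with 3 to 60 N. Pads are 19 mm wide; open, the fingers measure 117 mm over their backs; the gripper's body (75 mm by 190 mm) begins 51 mm behind the grasp point.
Start: joints at [-0.935, 0.385, 0.008, 0, -1.194, -0.259], TCP at [229.981, -581.127, 292.25] pointing down, gripper open.
Joint ranges: [-3.14, 3.14], [-1.21, 2.06], [-1.07, 1.41], [-3.16, 2.05], [-2.99, -0.16], [-3.1, 3.1]. Speed limits (rad/s): [2.79, 2.79, 3.14, 3.14, 3.14, 3.14].

### API

Orientations are given as a unit quaternion [x, y, z, w].
In Python, from bench import sensors, eyes, ticket, env gives the robot as it stands.
- The arm moves only by the shell command python3 -m crank 'ROWS' [OPENING] [FORCE]. ROWS is JSON, a list of rows, each a list of 6 numbers: the shift along the tool's x, y, z in m, then the turn, a rotation vector about the tool's x, y, z in degrees. In form: [[dx, dy, dz, ax, ay, az], ...]. A call has 1 to 10 rows; each row is the pose to reach, as a shift and turn from the pose commanded when the call began, along the tool's axes at that moment; what a row does not reach only later rows make up. A row lasts 1/12 s, in which the tool goes at most 41.7 mm and 7.16 degrees, less where a joint would pass 70% of its speed; a pose out of reach is approached as far as the arm can. A call with a gripper value outside its range is refused whole. OPENING is the opening, from 0 (shut) to 1 (fully open), set as the call begins (- or left out, the last holds). The fingers move at their own pace and stop on an object; FORCE is the grip in N (left out, the last holds). Time passes only in rows, so rows that repeat a pose let the fingers close. It gives the time, the measured TCP pose, the force, the opening and the grip force at its end, in the units of the state.
- sensors.read_state(): the state, without advancing time (a new reading comes with each control period).
- eyes.read_camera(name): name is "side" or "top"; returns a dict with "color" (420x560x3 uint8, red, green, blue), "camera_matrix" (3x3 intrinsics, pixels), "xyz" and "attitude" of the camera in the world. Camera axes: x right, y up, looking along -z (the intrinsics and any distortion apply to the point x, -y, -z); pixel columns grow to the right and rows downward; lengths in mm; the calibration is good to about 2 mm. A picture is of the moment at which its call begins. There is no depth.
- ticket.close_job(): hands the job in; it is judged then, once.
Trained networks look in the newest picture that a camera, given by its name, has taken for a name from the list of things; names that differ only in an ending like _2 or _b are one class to them, and where a whole thing is asked for, a point or a joint stands for the part that bears it (a point fixed in the world has none). Each returns a list of dicts, best first, with "score" (0 to 1); they miss things now and then, are a little off and sometimes report something else, mostly with a low value. They report only what shows in the picture. A call takes as long as a camera call.
- eyes.trace(camera, thing): "region" (420x560 bool, what is visible of it) and "bbox" ([left, top, right, bottom] in pixels, round what is visible of it).
The state is a dict: "time_s": time; "joint_pos": joint angles; "joint_velocities": joint speeds; "joint_torque": joint torques, N m; "tcp_pos": TCP position; "eef_rot": TCP orientation; "ft_force": force on the tool from outside, world axes, zero at the start; "torque": the same for the moment, N m; "opening": finger opening in mm; "finger_force": force on a finger pad.
Only numpy, scipy, OpenCV 4.12 (cv2) and the standard library are available. Lean on these libraries where they do the work, as an engineer would, in place of code of your own. Each camera call takes 0.05 s, during which the arm holds its last target. There are 200 camera calls.

### The job

Lay the blue-glazed tile flat, glaze up, into the pocket of the green cradle and swing the yellow-knobbed keeper fully shut over it. Then take the red handle and turn the cradle right over onto its other rests, so that the tile's bare back faces up, still held in the pocket. Leave the wooden rib and the little pot where they are.

Things in the scene. Friction and masses are not known exactly. Their poses are not given: they have to be found in the camera images.
- tile: the loose fired tile, 100 x 60 x 12 mm, about 0.15 kg, blue glaze on the top face (+z), bare terracotta with pale ridges on the underside. Origin at the centre of the underside; x along the 100 mm length, y along the 60 mm width, z out of the glazed face. A half turn about z makes no difference. It starts flat on the table, glaze up.
- holder: the turnover holder's wooden base, bolted down, 190 (x) x 250 (y) x 16 mm. Origin on the table below the middle of the cradle's hinge axis; x along that axis, y to the side where the cradle lies at the start, z up. The hinge axis is 80 mm above the table, between pillars 90 mm tall at x = -94 and +74 mm. Posts on the +y and -y sides carry the cradle level at either end of its turn.
- cradle (a joint): the cradle's turn about the hinge axis (the holder's +x), rad: 0 = lying level on the +y side with the pocket open upward (start), 3.14 = turned over, lying level upside down on the -y side. A stiff hinge with a green frame: it stays where it is left; about 5 N at the handle turns it.
- cradle_hinge (a point): middle of the cradle's hinge axis; its axes turn with the cradle: x along the hinge axis, y from the hinge to the handle, z out of the pocket's mouth.
- pocket (a point): centre of the pocket's floor: y = 57, z = 5 mm in the cradle's frame, same axes. The tile's origin belongs here, its length along this x. Four black corner guides, 8.5 mm tall, bound it with 2 mm play on each side; the middle 66 mm of both long sides is open for the fingers (frame top level with the floor there). The floor has an 84 x 44 mm window.
- handle (a point): middle of the red handle bar, 14 mm in diameter, 70 mm free length along the cradle's x, 145 mm from the hinge axis in the cradle's plane, with 45 mm free between it and the cradle frame. The bar can turn between gripping fingers.
- keeper (a joint): the keeper's swing about the cradle's z, rad: 0 = fully shut against its stop, lying along the cradle's x over the middle of the tile; 1.4 to 2.0 = swung clear towards the handle side (start). Slightly stiff (about 1 N at the knob), stays where it is left. Its underside passes 2 mm over a seated tile.
- keeper_hinge (a point): the keeper's pivot, at x = -70, y = 57, z = 21.5 mm in the cradle's frame; the keeper is a steel bar 84 x 16 x 5 mm; this point's x points along the bar to its knob.
- keeper_knob (a point): middle of the keeper's yellow knob: upright cylinder 16 mm in diameter, 20 mm tall (10 mm above and below this point), 72 mm from the pivot.
- wood_rib: kidney-shaped wooden rib, 50 x 104 x 10 mm, loose, lying at the place where the tile does not; origin under its centre. Leave it.
- slip_pot: small blue-grey glazed pot, 70 mm across and 69 mm tall, loose; origin under its centre. Leave it.

How it is judged (in metres and radians):
On the way, in this order (a step that is already met when the one before it is completed fails the run):
1. the tile lies seated in the pocket, glaze up, let go, the cradle not yet turned (distance between tile and pocket below 0.007 m and angle between tile's own z axis and vertical below 0.1 rad and value of joint cradle below 0.2 rad and contact force between the fingers and tile below 0.3 N), for 0.2 s.
2. the keeper is shut over the seated tile, the cradle not yet turned (value of joint keeper below 0.12 rad and distance between tile and pocket below 0.007 m and value of joint cradle below 0.2 rad), for 0.2 s.
At the end, for the whole second after the job is handed in: The cradle is turned over to at least 3.0 rad, the keeper is within 0.15 rad of shut, the tile is in the pocket (origin within 8 mm of its place), bare back up within about 0.19 rad of level and at rest; the wood rib and the pot are each within 30 mm of where they stood (value of joint cradle above 3 rad and value of joint keeper below 0.15 rad and distance between tile and pocket below 0.008 m and angle between tile's own z axis and vertical above 2.95 rad and linear speed of tile below 0.02 m/s and distance of each of wood_rib, slip_pot from where it was at the start of the episode below 0.03 m); the robot touches nothing.
It also fails if it takes over 72 s, if anything falls off the work surface, if the arm or the gripper's body presses on something with over 40 N, if the wrist force passes 120 N, or if a joint passes its speed limit or range.

## Working session

There is one attempt and no reset: what is moved stays moved. The work goes in short steps, Python scripts to look and compute and a shell command to move; the robot and the scene stay as the last step left them, time stands still between calls to the robot, and variables do not carry over. Pictures are saved under pics/ and viewed, at most 10 in all, crops included, and the job is handed in when it is done.

```bash
mkdir -p pics; ls; cat > h.py <<'E'
import numpy as np, cv2, json
from scipy.spatial.transform import Rotation as R
from bench import sensors, eyes, ticket, env
E
python3 - <<'E'
from h import *
print(sensors.read_state())
out=[]
for c in ("side","top"):
    d=eyes.read_camera(c); cv2.imwrite(f"pics/{c}0.png",d["color"][:,:,::-1])
    print(c,{k:v for k,v in d.items() if k!="color"})
    for t in ("tile","wood_rib","slip_pot","holder","cradle","handle","keeper","keeper_knob","pocket"):
        try: 
            for r in eyes.trace(c,t)[:2]:
                print(t,round(r["score"],2),r["bbox"],r["region"].sum())
        except Exception as e: print(t,e)
E
```

```text
pics
{'time_s': 0.0, 'joint_pos': array([-9.35427264e-01,  3.85561025e-01,  6.60233305e-03, -5.02812088e-04,
       -1.19397224e+00, -2.58566483e-01]), 'joint_velocities': array([-0.00053325, -0.0001788 , -0.00087465, -0.00036111,  0.00161799,
        0.00293475]), 'joint_torque': array([ 2.93311768e-04, -3.90662813e+01,  1.87396753e+01,  4.22009066e+00,
        1.08965955e-02, -1.83536749e-04]), 'tcp_pos': array([ 229.80493266, -580.72984632,  291.14696759]), 'eef_rot': array([-1.87197484e-01,  9.82321693e-01,  1.06345088e-03, -2.50610219e-04]), 'ft_force': array([-0.91612683, -0.37633369,  0.33471682]), 'torque': array([ 0.03553412,  0.00654702, -0.00996554]), 'finger_force': 0.0, 'opening': 87.0231950333453}
side {'camera_matrix': array([[519.30757369,   0.        , 286.93121591],
       [  0.        , 519.30757369, 213.5154761 ],
       [  0.        ,   0.        ,   1.        ]]), 'xyz': array([  69.53472609, 1118.49228261,  847.38846038]), 'attitude': array([-0.10029613,  0.44927207,  0.86963182, -0.17842588])}
tile 0.71 [253.8, 296.7, 303.4, 327.2] 1037
tile 0.55 [292.1, 164.7
[... 459 characters left out ...]
y([[527.83603567,   0.        , 276.37776749],
       [  0.        , 527.83603567, 212.06275546],
       [  0.        ,   0.        ,   1.        ]]), 'xyz': array([ 298.46680522,  134.49546906, 1286.00098728]), 'attitude': array([-0.06736771,  0.05486519,  0.7139523 , -0.69478307])}
tile 0.81 [165.7, 234.8, 202.7, 276.4] 1038
wood_rib 0.55 [160.4, 197.7, 203.9, 216.5] 608
slip_pot 0.97 [372.7, 173.3, 401.0, 205.9] 610
holder 0.82 [229.1, 180.6, 359.4, 284.2] 8615
cradle 0.78 [233.0, 194.0, 311.8, 274.8] 2564
handle 0.93 [229.5, 193.1, 312.9, 272.1] 2824
keeper 0.56 [250.4, 251.4, 288.8, 274.7] 294
keeper_knob 0.7 [249.6, 252.0, 293.8, 273.0] 356
pocket 0.77 [227.2, 193.8, 309.7, 273.5] 2493
```

```bash
python3 - <<'E'
import cv2
a=cv2.imread("pics/side0.png")[140:350,200:380]; b=cv2.imread("pics/top0.png")[150:310,140:420]
cv2.imwrite("pics/s1.png",cv2.resize(a,None,fx=2.8,fy=2.8,interpolation=cv2.INTER_CUBIC))
cv2.imwrite("pics/t1.png",cv2.resize(b,None,fx=2.8,fy=2.8,interpolation=cv2.INTER_CUBIC))
E
```

```text
(no output)
```

View pics/s1.png

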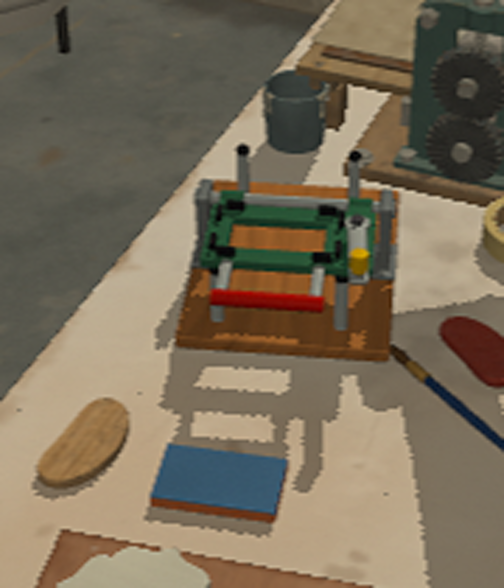

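View pics/t1.png

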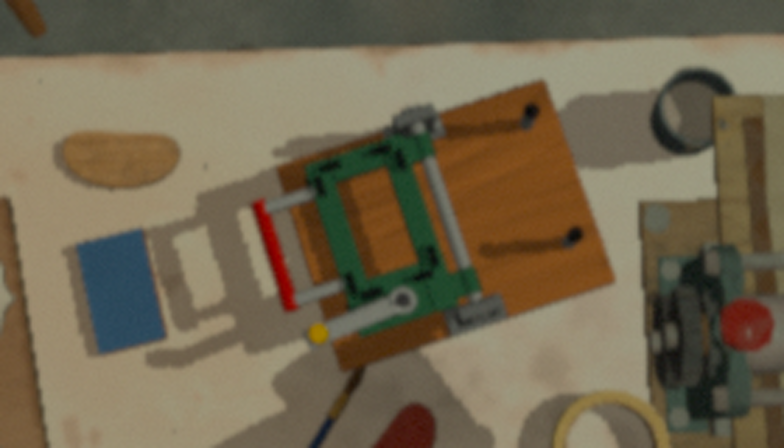

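The side view shows the tile at about (278,312), the handle at (296,247), the knob at (328,233) and the far posts at top left. The top view shows the tile at (183,254), the handle at (238,241), the knob at (254,269) and the keeper pivot at (284,257). The tile, the holder and the keeper are all where the text says they start. Next I triangulate the centroids from colour and the networks.

```bash
cat >> h.py <<'E'
def cam(c):
    d=eyes.read_camera(c); d["R"]=R.from_quat(d["attitude"]).as_matrix(); return d
def ray(d,px):
    K=d["camera_matrix"]; v=np.array([(px[0]-K[0,2])/K[0,0],-(px[1]-K[1,2])/K[1,1],-1]); v=d["R"]@v
    return d["xyz"],v/np.linalg.norm(v)
def proj(d,P):
    p=(np.atleast_2d(P)-d["xyz"])@d["R"]; K=d["camera_matrix"]
    return np.c_[K[0,2]+K[0,0]*p[:,0]/-p[:,2],K[1,2]+K[1,1]*-p[:,1]/-p[:,2]]
def tri(d1,p1,d2,p2):
    A=[];b=[]
    o=[ray(d1,p1),ray(d2,p2)]
    for c,v in o:
        M=np.eye(3)-np.outer(v,v); A.append(M); b.append(M@c)
    X=np.linalg.solve(sum(A),sum(b)); return X,[np.linalg.norm(np.cross(X-c,v)) for c,v in o]
def onz(d,px,z):
    c,v=ray(d,px); return c+v*(z-c[2])/v[2]
def blob(d,col,box):
    h=cv2.cvtColor(d["color"],cv2.COLOR_RGB2HSV).astype(int); H,S,V=h[...,0],h[...,1],h[...,2]
    m={"red":((H<6)|(H>172))&(S>170)&(V>70),"yellow":(H>20)&(H<32)&(S>150)&(V>90),"blue":(H>98)&(H<118)&(S>100)&(V>50),"green":(H>55)&(H<90)&(S>80)&(V>30)}[col]
    k=np.zeros_like(m); l,t,r,b=box; k[t:b,l:r]=1; return (m&k).astype(np.uint8)
E
python3 - <<'E'
from h import *
s,t=cam("side"),cam("top")
def st(m):
    ys,xs=np.nonzero(m); q=np.c_[xs,ys]; return q.mean(0),cv2.minAreaRect(q.astype(np.float32)),len(q)
B={"red":((260,230,330,260),(220,210,260,270)),"yellow":((315,220,340,245),(240,255,270,280)),"blue":((240,290,315,335),(155,220,210,290))}
for c,(bs,bt) in B.items():
    a,b=st(blob(s,c,bs)),st(blob(t,c,bt)); print(c,a,b)
    print(tri(s,a[0],t,b[0]))
    for r,d in((a,s),(b,t)):
        z={"red":80,"yellow":105,"blue":12}[c]
        print(onz(d,r[0],z).round(1), np.array([onz(d,p,z)[:2] for p in cv2.boxPoints(r[1])]).round(1).tolist())
E
```

```text
red (array([294.46666667, 246.88      ]), ((294.8922119140625, 246.95498657226562), (39.96458435058594, 5.83586311340332), 4.23639440536499), 225) (array([237.94623656, 241.04301075]), ((237.9587860107422, 240.6640167236328), (40.514034271240234, 4.988126754760742), 73.1416015625), 186)
(array([444.51666826, 243.34283479,  79.99091843]), [np.float64(0.019845612507645927), np.float64(0.01984561250760677)])
[444.5 243.4  80. ] [[485.0, 266.3], [493.2, 246.0], [401.8, 220.0], [395.0, 240.6]]
[444.5 243.3  80. ] [[489.4, 261.9], [492.5, 250.8], [401.9, 224.9], [398.9, 235.9]]
yellow (array([327.73076923, 232.76923077]), ((328.0, 233.0), (8.0, 6.0), 90.0), 52) (array([253.1627907 , 268.72093023]), ((253.0, 268.5), (7.0, 6.0), 90.0), 43)
(array([376.8618452 , 206.97802973, 115.98107219]), [np.float64(0.8284278234203196), np.float64(0.8284278234203983)])
[380.6 193.2 105. ] [[391.7, 181.8], [378.5, 176.3], [368.1, 205.5], [381.0, 210.9]]
[378.4 207.9 105. ] [[386.9, 214.8], [386.5, 201.4], [371.0, 201.7], [371.3, 215.1]]
blue (array([278.13214286, 310.53809524]), ((277.5999755859375, 310.3000183105469), (45.11341094970703, 19.65757179260254), 8.130102157592773), 840) (array([182.50704225, 253.70539906]), ((182.4705810546875, 253.61767578125), (38.2882194519043, 22.560766220092773), 77.47119140625), 852)
(array([425.10951164, 384.57069279,  10.82521164]), [np.float64(0.6257676576886805), np.float64(0.6257676576886935)])
[424.  385.5  12. ] [[464.9, 423.2], [486.0, 367.1], [384.7, 346.4], [368.1, 402.5]]
[425.6 384.5  12. ] [[466.5, 422.0], [477.1, 368.1], [385.6, 347.7], [375.2, 400.9]]
```

```bash
python3 - <<'E'
from h import *
s,t=cam("side"),cam("top")
f=lambda p:(140+p[0]/2.8-.3,150+p[1]/2.8-.3)
def ang(a,b): v=b-a; return np.degrees(np.arctan2(v[1],v[0]))%180
c=[onz(t,f(p),16) for p in ((545,82),(614,282),(342,370),(278,168))]
print("base",np.round(c,1).tolist(),[round(ang(c[i],c[(i+1)%4]),1) for i in range(4)],[round(np.linalg.norm(c[i]-c[(i+1)%4]),1) for i in range(4)])
def pca(m,d,z):
    ys,xs=np.nonzero(m); P=np.array([onz(d,p,z)[:2] for p in np.c_[xs,ys]]); q=P-P.mean(0); w=np.linalg.svd(q,full_matrices=0)[2][0]
    return np.degrees(np.arctan2(w[1],w[0]))%180
print("handle",pca(blob(t,"red",(220,210,260,270)),t,80),pca(blob(s,"red",(260,230,330,260)),s,80))
print("tile",pca(blob(t,"blue",(155,220,210,290)),t,12),pca(blob(s,"blue",(240,290,315,335)),s,12))
for d,b in ((t,(155,220,210,290)),(s,(240,290,315,335))):
    cs=max(cv2.findContours(blob(d,"blue",b),0,1)[0],key=cv2.contourArea); ap=cv2.approxPolyDP(cs,5,True)[:,0]
    P=np.array([onz(d,p,12)[:2] for p in ap]); print(P.round(1).tolist(),[round(ang(P[i],P[(i+1)%len(P)]),1) for i in range(len(P))])
a,b=onz(t,f((432,165)),80),onz(t,f((475,295)),80); print("rod",a,b,ang(a,b))
print("pivot",onz(t,f((403,299)),104))
print("posttips",onz(t,f((531,110)),75),onz(t,f((575,235)),75))
for th in (15,16,17):
    r=np.radians(th); X=np.array([np.cos(r),np.sin(r),0]);Y=np.array([-np.sin(r),np.cos(r),0]); h=np.array([444.5,243.3,80])-145*Y
    print(th,h,"rodmid? pivot",h-70*X+57*Y,"base xy",[((p-h)@X).round(0) for p in c],[((p-h)@Y).round(0) for p in c])
    print(proj(t,h),proj(s,h),proj(t,h-70*X+57*Y+[0,0,24]),proj(s,h-70*X+57*Y+[0,0,24]))
E
```

```text
base [[599.4, 9.3, 16.0], [421.5, -42.0, 16.0], [352.6, 193.2, 16.0], [529.3, 245.6, 16.0]] [np.float64(16.1), np.float64(106.3), np.float64(16.5), np.float64(106.5)] [np.float64(185.2), np.float64(245.1), np.float64(184.3), np.float64(246.5)]
handle 16.300168620256983 16.35883476118127
tile 12.689420929367145 12.17069590561971
[[475.8, 368.9], [465.0, 420.3], [377.0, 400.0], [387.7, 349.3]] [np.float64(101.9), np.float64(13.0), np.float64(101.9), np.float64(12.6)]
[[476.7, 368.8], [462.5, 422.7], [371.4, 403.2], [385.1, 347.4]] [np.float64(104.8), np.float64(12.0), np.float64(103.8), np.float64(13.2)]
rod [516.51382889 112.12936403  80.        ] [407.75604569  80.44265095  80.        ] 16.243546641710367
pivot [403.95176384 139.15571027 104.        ]
posttips [561.7496638   27.82474274  75.        ] [455.4084395   -3.84554148  75.        ]
15 [482.02876154 103.24075519  80.        ] rodmid? pivot [399.66126813 140.18119413  80.        ] base xy [np.float64(89.0), np.float64(-96.0), np.float64(-102.0), np.float64(83.0)] [np.float64(-121.0), np.float64(-125.0), np.float64(120.0), np.f
[... 200 characters left out ...]
77686  139.41435585  80.        ] base xy [np.float64(84.0), np.float64(-101.0), np.float64(-102.0), np.float64(82.0)] [np.float64(-123.0), np.float64(-123.0), np.float64(122.0), np.float64(124.0)]
[[297.97368172 222.17066044]] [[301.27926368 211.70306793]] [[283.54399301 257.59724303]] [[327.20338277 218.79408461]]
17 [486.89389718 104.63581039  80.        ] rodmid? pivot [403.2873771  138.67916214  80.        ] base xy [np.float64(80.0), np.float64(-105.0), np.float64(-102.0), np.float64(82.0)] [np.float64(-124.0), np.float64(-121.0), np.float64(124.0), np.float64(122.0)]
[[297.62847831 221.14207974]] [[300.30159853 211.64463538]] [[283.84951901 256.77629688]] [[326.60566075 218.4654667 ]]
```

The holder's yaw is 16.3° and its origin is at about (485.2,104.1). The handle, base and rod agree on this, and the pivot-to-knob distance comes out at 71.9 mm against the stated 72. The tile is at (425.3,384.7) with a yaw of 12.5°. Before moving I check the path for tall furniture.

```bash
python3 - <<'E'
from h import *
a=cam("side")["color"][:,:,::-1]; b=cam("top")["color"][:,:,::-1]
cv2.imwrite("pics/full.png",cv2.resize(np.hstack([a,b]),(800,300)))
E
```

```text
(no output)
```

View pics/full.png

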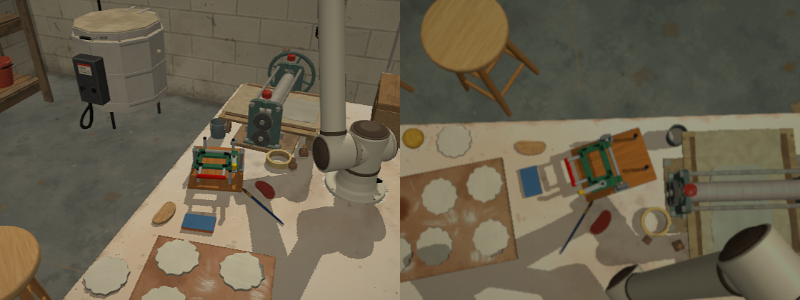

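```bash
python3 - <<'E'
from h import *
s,t=cam("side"),cam("top")
print("red knob",tri(s,(374,133),t,(406,263)))
c,v=ray(s,(413,72))
for y in (-200,-400,-600): print(c+v*(y-c[1])/v[1])
st=sensors.read_state(); print(R.from_quat(st["eef_rot"]).as_matrix().round(3), st["tcp_pos"])
E
```

```text
red knob (array([ 368.61812844, -105.32459019,  229.30673553]), [np.float64(4.671971550874992), np.float64(4.671971550874891)])
[ 299.54508733 -200.          371.05589241]
[ 334.43499366 -400.          298.8017618 ]
[ 369.3249     -600.          226.54763119]
[[-0.93  -0.368  0.   ]
 [-0.368  0.93   0.   ]
 [-0.     0.    -1.   ]] [ 229.98582348 -581.12762311  292.26027022]
```

```bash
cat >> h.py <<'E'
def need(pts,ydeg,p0=None):
    "tool-frame shift (m) and turn (deg) from the present pose to world TCP points, tool down, tool y at ydeg"
    st=sensors.read_state(); R0=R.from_quat(st["eef_rot"]); p0=st["tcp_pos"]
    a=np.radians(ydeg); y=np.array([np.cos(a),np.sin(a),0]); z=np.array([0,0,-1.]); M=R.from_matrix(np.c_[np.cross(y,z),y,z])
    print("t",round(st["time_s"],2),"tcp",p0.round(1),"F",st["ft_force"].round(1),"open",round(st["opening"],1),"J",st["joint_pos"].round(2))
    rv=np.degrees((R0.inv()*M).as_rotvec()).round(2)
    for p in np.atleast_2d(pts): print((R0.inv().apply(p-p0)/1000).round(4).tolist(),rv.tolist())
E
python3 -m crank '[[0,0,-0.04,0,0,0],[0,0,-0.27,0,0,0],[0,0,-0.27,0,0,0],[0,0,-0.27,0,0,0],[0,0,-0.27,0,0,0],[0,0,-0.27,0,0,0],[0,0,-0.27,0,0,0],[0,0,-0.27,0,0,0]]'
python3 -c "
from h import *
need([[520,-300,560],[560,80,520],[425.3,384.7,300]],102.5)"
```

```text
time_s: 2.07
tcp_pos: [229.3, -581.2, 569.1]
eef_rot: [-0.187, 0.982, -0.006, 0.002]
ft_force: [-0.3, 0.7, 0.6]
opening: 87.3
finger_force: 0.0
t 2.07 tcp [ 229.3 -581.2  569.1] F [-0.3  0.7  0.6] open 87.3 J [-0.94  0.35  0.63  0.   -1.83 -0.26]
[-0.3737, 0.1549, 0.0075] [-0.71, 0.11, 9.05]
[-0.5504, 0.4941, 0.0434] [-0.71, 0.11, 9.05]
[-0.5369, 0.8297, 0.2593] [-0.71, 0.11, 9.05]
```

```bash
python3 -m crank '[[-0.374,0.155,0,0,0,9.1],[-0.374,0.155,0,0,0,9.1],[-0.374,0.155,0,0,0,9.1],[-0.374,0.155,0,0,0,9.1],[-0.374,0.155,0,0,0,9.1],[-0.374,0.155,0,0,0,9.1],[-0.374,0.155,0,0,0,9.1],[-0.374,0.155,0,0,0,9.1],[-0.374,0.155,0,0,0,9.1],[-0.374,0.155,0,0,0,9.1]]'
python3 -c "
from h import *
need([[560,80,520],[425.3,384.7,300]],102.5)"
```

```text
time_s: 2.9
tcp_pos: [522.5, -296.9, 561.4]
eef_rot: [-0.11, 0.994, 0.001, -0.0]
ft_force: [0.6, -0.8, -0.5]
opening: 87.0
finger_force: 0.0
t 2.9 tcp [ 522.5 -296.9  561.4] F [ 0.6 -0.8 -0.5] open 87.0 J [-0.25  0.3   0.54 -0.   -1.81 -1.1 ]
[-0.1188, 0.3596, 0.0418] [0.06, -0.03, 0.09]
[-0.0539, 0.6861, 0.2622] [0.06, -0.03, 0.09]
```

```bash
python3 -m crank '[[-0.119,0.36,0.04,0,0,0],[-0.119,0.36,0.04,0,0,0],[-0.119,0.36,0.04,0,0,0],[-0.119,0.36,0.04,0,0,0],[-0.119,0.36,0.04,0,0,0],[-0.119,0.36,0.04,0,0,0],[-0.119,0.36,0.04,0,0,0],[-0.119,0.36,0.04,0,0,0],[-0.119,0.36,0.04,0,0,0],[-0.119,0.36,0.04,0,0,0]]'
python3 -c "
from h import *
need([[425.3,384.7,250],[425.3,384.7,73]],102.5)"
```

```text
time_s: 3.73
tcp_pos: [559.1, 83.2, 519.5]
eef_rot: [-0.112, 0.994, 0.001, -0.002]
ft_force: [0.6, 0.1, -0.6]
opening: 86.6
finger_force: 0.0
t 3.73 tcp [559.1  83.2 519.5] F [ 0.6  0.1 -0.6] open 86.6 J [ 0.43  0.22  0.33 -0.   -1.68 -1.78]
[0.0626, 0.3233, 0.2702] [0.08, -0.21, 0.32]
[0.062, 0.323, 0.4472] [0.08, -0.21, 0.32]
```

```bash
python3 -m crank '[[0.062,0.323,0.1,0,0,0],[0.062,0.323,0.1,0,0,0],[0.062,0.323,0.1,0,0,0],[0.062,0.323,0.1,0,0,0],[0.062,0.323,0.1,0,0,0],[0.062,0.323,0.1,0,0,0],[0.062,0.323,0.1,0,0,0],[0.062,0.323,0.1,0,0,0],[0.062,0.323,0.1,0,0,0],[0.062,0.323,0.1,0,0,0]]' && python3 -m crank '[[0,0,0.3,0,0,0],[0,0,0.3,0,0,0],[0,0,0.3,0,0,0],[0,0,0.3,0,0,0],[0,0,0.3,0,0,0],[0,0,0.3,0,0,0],[0,0,0.3,0,0,0],[0,0,0.3,0,0,0],[0,0,0.3,0,0,0],[0,0,0.3,0,0,0]]'
python3 -c "
from h import *
need([[425.3,384.7,73]],102.5)
s,t=cam('side'),cam('top')
cv2.imwrite('pics/g.png',np.hstack([cv2.resize(s['color'][230:350,200:340,::-1],(420,360)),cv2.resize(t['color'][190:310,130:250,::-1],(360,360))]))"
```

```text
time_s: 4.57
tcp_pos: [427.2, 381.8, 419.7]
eef_rot: [-0.111, 0.994, -0.001, -0.002]
ft_force: [0.2, 0.2, 0.0]
opening: 87.2
finger_force: 0.0
time_s: 5.4
tcp_pos: [430.0, 380.2, 123.9]
eef_rot: [-0.109, 0.994, 0.001, 0.001]
ft_force: [0.1, 0.7, 0.5]
opening: 87.2
finger_force: 0.0
t 5.4 tcp [430.  380.2 123.9] F [0.1 0.7 0.5] open 87.2 J [ 1.01  0.47 -0.33  0.   -0.77 -2.36]
[0.0038, 0.0054, 0.0509] [0.05, 0.13, -0.01]
```

View pics/g.png

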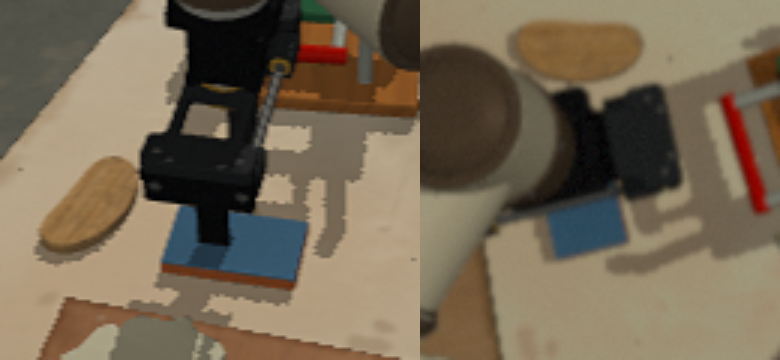

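The fingers stand over the middle of the tile, about square to it, with the rib clear to the left. I go down and grip.

```bash
python3 -m crank '[[0.004,0.005,0.03,0,0,0],[0.004,0.005,0.045,0,0,0],[0.004,0.005,0.051,0,0,0],[0.004,0.005,0.051,0,0,0]]' && python3 -m crank '[[0,0,0,0,0,0],[0,0,0,0,0,0],[0,0,0,0,0,0],[0,0,0,0,0,0],[0,0,0,0,0,0],[0,0,0,0,0,0],[0,0,0,0,0,0],[0,0,0,0,0,0]]' 0.5 25
python3 -c "
from h import *
need([[425.3,384.7,73]],102.5)"
```

```text
time_s: 5.83
tcp_pos: [424.0, 384.1, 72.0]
eef_rot: [-0.109, 0.994, 0.0, 0.0]
ft_force: [0.2, 0.4, 0.5]
opening: 86.9
finger_force: 0.0
time_s: 6.5
tcp_pos: [423.9, 384.2, 71.9]
eef_rot: [-0.109, 0.994, 0.0, 0.0]
ft_force: [-0.7, -1.3, 5.4]
opening: 59.3
finger_force: 25.0
t 6.5 tcp [423.9 384.2  71.9] F [-0.7 -1.3  5.4] open 59.3 J [ 1.02  0.54 -0.37  0.   -0.65 -2.37]
[-0.0015, 0.0002, -0.0011] [0.04, 0.05, 0.0]
```

```bash
python3 -m crank '[[0,0,-0.03,0,0,0],[0,0,-0.07,0,0,0],[0,0,-0.11,0,0,0],[0,0,-0.15,0,0,0],[0,0,-0.165,0,0,0],[0,0,-0.165,0,0,0]]'
python3 -c "
from h import *
need([[467.8,158.4,237],[467.8,158.4,175]],106.3)"
```

```text
time_s: 7.0
tcp_pos: [424.8, 385.2, 241.0]
eef_rot: [-0.109, 0.994, 0.003, 0.003]
ft_force: [0.2, -1.1, -2.3]
opening: 59.7
finger_force: 25.0
t 7.0 tcp [424.8 385.2 241. ] F [ 0.2 -1.1 -2.3] open 59.7 J [ 1.02  0.34 -0.2   0.   -1.02 -2.37]
[0.0072, -0.2307, 0.0026] [0.33, 0.42, -3.78]
[0.0077, -0.2311, 0.0646] [0.33, 0.42, -3.78]
```

```bash
python3 -m crank '[[0.001,-0.03,0,0,0,-1],[0.007,-0.23,0,0,0,-3.8],[0.007,-0.23,0,0,0,-3.8],[0.007,-0.23,0,0,0,-3.8],[0.007,-0.23,0,0,0,-3.8],[0.007,-0.23,0,0,0,-3.8],[0.007,-0.23,0.01,0,0,-3.8],[0.007,-0.23,0.03,0,0,-3.8],[0.007,-0.23,0.04,0,0,-3.8],[0.007,-0.23,0.04,0,0,-3.8]]'
python3 -m crank '[[0,0,0,0,0,0],[0,0,0,0,0,0]]' >/dev/null
python3 -c "
from h import *
need([[467.8,158.4,175]],106.3)
s,t=cam('side'),cam('top')
print(cv2.minAreaRect(np.argwhere(blob(s,'blue',(230,180,360,270)))[:,::-1].astype(np.float32)))
cv2.imwrite('pics/p.png',np.hstack([cv2.resize(s['color'][160:280,230:370,::-1],(420,360)),cv2.resize(t['color'][170:290,220:340,::-1],(360,360))]))"
```

```text
time_s: 7.83
tcp_pos: [464.4, 155.9, 192.3]
eef_rot: [-0.141, 0.99, -0.002, -0.004]
ft_force: [0.0, -0.3, -2.3]
opening: 59.8
finger_force: 25.0
t 8.0 tcp [466.6 157.8 196. ] F [-0.1  0.4 -1.3] open 59.8 J [ 0.66  0.26 -0.45  0.   -0.87 -1.94]
[-0.0013, 0.0002, 0.021] [-0.02, -0.03, 0.01]
((299.0, 207.5), (13.0, 40.0), 90.0)
```

View pics/p.png

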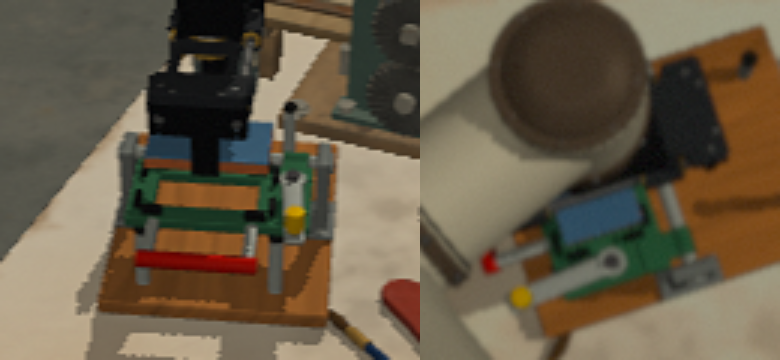

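```bash
python3 -c "
from h import *
s,t=cam('side'),cam('top')
a=np.radians(16.3);X=np.array([np.cos(a),np.sin(a),0]);Y=np.array([-np.sin(a),np.cos(a),0])
T=np.array([466.6,157.8,0])+1.5*X
for d,b in ((s,(230,180,360,270)),(t,(220,170,340,290))):
    m=blob(d,'blue',b); c=max(cv2.findContours(m,0,1)[0],key=cv2.contourArea); 
    q=c[:,0]; print('mask L/R/T/B',q[q[:,0].argmin()],q[q[:,0].argmax()],q[q[:,1].argmin()],q[q[:,1].argmax()])
    print(proj(d,np.array([T+[0,0,136]+i*50*X+j*30*Y for i,j in ((-1,-1),(-1,1),(1,1),(1,-1))])).round(1).tolist())
    print(cv2.approxPolyDP(c,3,True)[:,0].tolist())
"
```

```text
mask L/R/T/B [303 206] [320 201] [312 201] [303 213]
[[320.6, 200.5], [318.7, 214.5], [276.9, 211.9], [280.4, 198.1]]
[[320, 201], [303, 206], [303, 213], [318, 213]]
mask L/R/T/B [266 241] [293 242] [289 233] [269 250]
[[294.1, 243.7], [268.0, 252.1], [254.3, 209.2], [280.1, 201.0]]
[[290, 233], [267, 240], [268, 249], [293, 242]]
```

Both masks agree with the assumed tile pose to within the mask's own edge erosion, so I lower slowly and watch the force.

```bash
python3 -m crank '[[-0.001,0,0.01,0,0,0],[-0.001,0,0.02,0,0,0],[-0.001,0,0.027,0,0,0],[-0.001,0,0.031,0,0,0],[-0.001,0,0.034,0,0,0],[-0.001,0,0.036,0,0,0],[-0.001,0,0.037,0,0,0],[-0.001,0,0.038,0,0,0],[-0.001,0,0.038,0,0,0]]'
python3 -c "
from h import *
need([[467.8,158.4,157]],106.3)"
```

```text
time_s: 8.95
tcp_pos: [467.6, 158.1, 158.3]
eef_rot: [-0.142, 0.99, 0.0, 0.0]
ft_force: [-0.2, -0.2, -1.4]
opening: 59.7
finger_force: 25.0
t 8.95 tcp [467.6 158.1 158.3] F [-0.2 -0.2 -1.4] open 59.7 J [ 0.66  0.31 -0.49  0.   -0.77 -1.94]
[-0.0003, 0.0003, 0.0013] [0.01, 0.02, -0.01]
```

```bash
python3 -m crank '[[0,0,0.001,0,0,0],[0,0,0.0015,0,0,0],[0,0,0.0015,0,0,0]]'; python3 -m crank '[[0,0,0,0,0,0],[0,0,0,0,0,0],[0,0,0,0,0,0],[0,0,0,0,0,0],[0,0,0,0,0,0]]' 0.8; python3 -m crank '[[0,0,-0.01,0,0,0],[0,0,-0.04,0,0,0],[0,0,-0.08,0,0,0],[0,0,-0.12,0,0,0],[0,0,-0.12,0,0,0]]'
python3 -c "
from h import *
need([[300,330,280]],106.3)"
```

```text
time_s: 9.2
tcp_pos: [467.6, 158.1, 156.9]
eef_rot: [-0.142, 0.99, 0.0, 0.0]
ft_force: [0.6, -0.1, -1.4]
opening: 59.6
finger_force: 25.0
time_s: 9.62
tcp_pos: [467.6, 158.0, 156.9]
eef_rot: [-0.142, 0.99, 0.0, 0.0]
ft_force: [0.3, 0.6, -1.1]
opening: 69.7
finger_force: 0.0
time_s: 10.03
tcp_pos: [470.9, 159.6, 285.2]
eef_rot: [-0.143, 0.99, 0.003, 0.008]
ft_force: [0.5, 0.4, 1.8]
opening: 69.5
finger_force: 0.0
t 10.03 tcp [470.9 159.6 285.2] F [0.5 0.4 1.8] open 69.5 J [ 0.66  0.17 -0.32  0.   -1.07 -1.94]
[0.116, 0.2117, 0.0038] [0.15, 0.94, 0.1]
```

```bash
python3 -m crank '[[0.07,0.072,-0.03,0,0,-7],[0.07,0.072,-0.03,0,0,-14],[0.07,0.072,-0.03,0,0,-21],[0.07,0.072,-0.03,0,0,-28],[0.07,0.072,-0.03,0,0,-35],[0.07,0.072,-0.03,0,0,-42],[0.07,0.072,-0.03,0,0,-45],[0.07,0.072,-0.03,0,0,-45],[0.07,0.072,-0.03,0,0,-45]]' 0.5
python3 -c "
from h import *
need([[376.5,206.5,200],[376.5,206.5,177]],151.3)
s,t=cam('side'),cam('top')
for n,d in (('side',s),('top',t)):
  print([(round(r['score'],2),r['bbox']) for r in eyes.trace(n,'tile')[:2]])
a=np.radians(16.3);X=np.array([np.cos(a),np.sin(a),0]);Y=np.array([-np.sin(a),np.cos(a),0])
T=np.array([469.2,158.8,97])
for d in (s,t): print(proj(d,np.array([T+i*50*X+j*30*Y for i,j in ((-1,-1),(-1,1),(1,1),(1,-1))])).round(1).tolist())
m=blob(s,'blue',(230,180,360,270)); c=max(cv2.findContours(m,0,1)[0],key=cv2.contourArea);print(cv2.approxPolyDP(c,2,True)[:,0].tolist())
cv2.imwrite('pics/q.png',np.hstack([cv2.resize(s['color'][180:280,240:360,::-1],(432,360)),cv2.resize(t['color'][170:290,220:340,::-1],(360,360))]))"
```

```text
time_s: 10.78
tcp_pos: [380.1, 207.4, 306.6]
eef_rot: [-0.509, 0.861, 0.0, -0.0]
ft_force: [0.0, 0.7, -0.5]
opening: 43.6
finger_force: 0.0
t 10.78 tcp [380.1 207.4 306.6] F [ 0.   0.7 -0.5] open 43.6 J [ 0.88  0.04 -0.41 -0.   -1.13 -1.38]
[0.0026, 0.0027, 0.1066] [0.0, 0.0, -0.1]
[0.0026, 0.0027, 0.1296] [0.0, 0.0, -0.1]
[(0.86, [280.0, 214.2, 318.5, 231.5])]
[(0.93, [268.0, 206.9, 296.7, 250.8])]
[[319.7, 213.5], [317.8, 227.8], [276.8, 225.1], [280.2, 211.0]]
[[293.6, 245.1], [268.3, 253.3], [255.1, 211.8], [280.0, 203.8]]
[[280, 214], [278, 224], [317, 227], [319, 214]]
```

View pics/q.png

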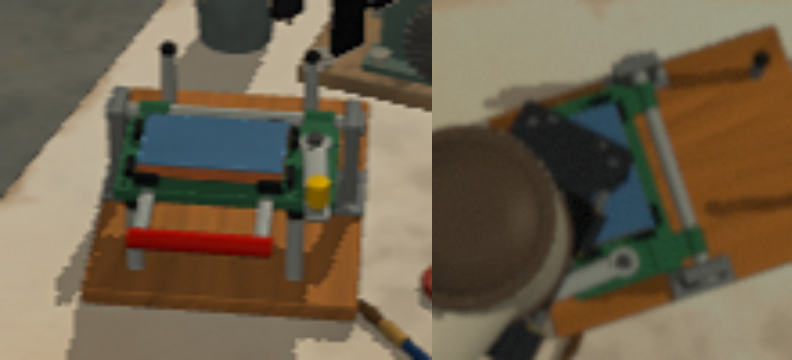

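The tile lies inside the four guides, and its mask agrees with the seated model. Next I grip the knob.

```bash
python3 -m crank '[[0.003,0.003,0.04,0,0,0],[0.003,0.003,0.08,0,0,0],[0.003,0.003,0.1,0,0,0],[0.003,0.003,0.115,0,0,0],[0.003,0.003,0.125,0,0,0],[0.003,0.003,0.129,0,0,0],[0.003,0.003,0.129,0,0,0]]' && python3 -m crank '[[0,0,0,0,0,0],[0,0,0,0,0,0],[0,0,0,0,0,0],[0,0,0,0,0,0],[0,0,0,0,0,0],[0,0,0,0,0,0]]' 0.1 5
python3 -c "
from h import *
h=np.array([485.2,104.1]);a=np.radians(16.3);X=np.array([np.cos(a),np.sin(a)]);Y=np.array([-np.sin(a),np.cos(a)])
q=sensors.read_state()['tcp_pos'][:2]-h; v=np.array([q@X+70,q@Y-57]);print('knob polar',np.hypot(*v),np.arctan2(v[1],v[0]))
k=np.arctan2(v[1],v[0])
need([np.r_[h+X*(-70+72*np.cos(k*f))+Y*(57+72*np.sin(k*f)),177] for f in (1,.875,.75,.625,.5,.375,.25,.125,0,-.03)],151.3)"
```

```text
time_s: 11.57
tcp_pos: [375.9, 206.0, 177.0]
eef_rot: [-0.509, 0.86, -0.0, -0.001]
ft_force: [0.2, 0.2, -0.1]
opening: 43.4
finger_force: 0.0
time_s: 12.07
tcp_pos: [376.3, 207.1, 178.2]
eef_rot: [-0.51, 0.86, 0.001, 0.001]
ft_force: [0.1, 3.4, 1.1]
opening: 15.4
finger_force: 5.0
knob polar 72.6422995698311 1.6488260869692197
t 12.07 tcp [376.3 207.1 178.2] F [0.1 3.4 1.1] open 15.4 J [ 0.88  0.18 -0.61 -0.   -0.77 -1.38]
[0.0004, -0.0005, 0.0012] [0.01, 0.16, -0.04]
[-0.0098, -0.0112, 0.0012] [0.01, 0.16, -0.04]
[-0.0176, -0.0238, 0.0013] [0.01, 0.16, -0.04]
[-0.0227, -0.0377, 0.0013] [0.01, 0.16, -0.04]
[-0.0248, -0.0524, 0.0013] [0.01, 0.16, -0.04]
[-0.0238, -0.0672, 0.0013] [0.01, 0.16, -0.04]
[-0.0199, -0.0815, 0.0012] [0.01, 0.16, -0.04]
[-0.0131, -0.0946, 0.0012] [0.01, 0.16, -0.04]
[-0.0038, -0.1061, 0.0012] [0.01, 0.16, -0.04]
[-0.0012, -0.1086, 0.0012] [0.01, 0.16, -0.04]
```

```bash
python3 -m crank '[[-0.005,-0.006,0,0,0,0],[-0.010,-0.011,0,0,0,0],[-0.014,-0.0175,0,0,0,0],[-0.0175,-0.024,0,0,0,0],[-0.0205,-0.031,0,0,0,0],[-0.0225,-0.038,0,0,0,0],[-0.024,-0.045,0,0,0,0],[-0.025,-0.0525,0,0,0,0],[-0.025,-0.0525,0,0,0,0]]'
python3 -c "
from h import *
h=np.array([485.2,104.1]);a=np.radians(16.3);X=np.array([np.cos(a),np.sin(a)]);Y=np.array([-np.sin(a),np.cos(a)])
q=sensors.read_state()['tcp_pos'][:2]-h; v=np.array([q@X+70,q@Y-57]);k=np.arctan2(v[1],v[0]);print('knob polar',np.hypot(*v),k)
need([np.r_[h+X*(-70+72*np.cos(k*f))+Y*(57+72*np.sin(k*f)),177] for f in (1,.75,.5,.25,0,-.05)],151.3)"
```

```text
time_s: 12.82
tcp_pos: [435.4, 202.4, 177.7]
eef_rot: [-0.509, 0.861, -0.0, 0.0]
ft_force: [0.1, 1.0, 0.6]
opening: 15.8
finger_force: 5.0
knob polar 71.4778662440377 0.8002521358367529
t 12.82 tcp [435.4 202.4 177.7] F [0.1 1.  0.6] open 15.8 J [ 0.77  0.26 -0.5   0.   -0.81 -1.28]
[-0.0005, 0.0, 0.0007] [-0.04, -0.01, -0.07]
[0.0007, -0.0143, 0.0008] [-0.04, -0.01, -0.07]
[0.0047, -0.0281, 0.0008] [-0.04, -0.01, -0.07]
[0.0114, -0.0409, 0.0008] [-0.04, -0.01, -0.07]
[0.0205, -0.052, 0.0008] [-0.04, -0.01, -0.07]
[0.0226, -0.054, 0.0008] [-0.04, -0.01, -0.07]
```

```bash
python3 -m crank '[[0,-0.007,0,0,0,0],[0.0005,-0.014,0,0,0,0],[0.0025,-0.021,0,0,0,0],[0.0045,-0.028,0,0,0,0],[0.0075,-0.0345,0,0,0,0],[0.0115,-0.041,0,0,0,0],[0.0155,-0.0465,0,0,0,0],[0.0205,-0.052,0,0,0,0],[0.022,-0.0535,0,0,0,0],[0.023,-0.055,0,0,0,0]]'
python3 -c "
from h import *
h=np.array([485.2,104.1]);a=np.radians(16.3);X=np.array([np.cos(a),np.sin(a)]);Y=np.array([-np.sin(a),np.cos(a)])
q=sensors.read_state()['tcp_pos'][:2]-h; v=np.array([q@X+70,q@Y-57]);k=np.arctan2(v[1],v[0]);print('knob polar',np.hypot(*v),k)
need([[0,0,0]],151.3)"
```

```text
time_s: 13.65
tcp_pos: [471.2, 157.6, 177.6]
eef_rot: [-0.509, 0.861, 0.002, 0.002]
ft_force: [-4.6, 11.6, -1.9]
opening: 19.5
finger_force: 5.0
knob polar 71.6413778065311 -0.024115520275065236
t 13.65 tcp [471.2 157.6 177.6] F [-4.6 11.6 -1.9] open 19.5 J [ 0.65  0.29 -0.46 -0.   -0.82 -1.15]
[0.366, 0.3367, 0.1765] [0.09, 0.26, -0.11]
```

```bash
python3 -m crank '[[0,0,0,0,0,0],[0,0,0,0,0,0],[0,0,0,0,0,0],[0,0,0,0,0,0]]' 0.5; python3 -m crank '[[0,0,-0.015,0,0,0],[0,0,-0.05,0,0,0],[0,0,-0.09,0,0,0],[0,0,-0.1,0,0,45],[0,0.09,-0.1,0,0,45],[0,0.09,-0.1,0,0,45],[0,0.09,-0.1,0,0,45],[0,0.09,-0.1,0,0,45],[0,0.09,-0.1,0,0,45],[0,0.09,-0.1,0,0,45]]'
python3 -m crank '[[0,0,0,0,0,0],[0,0,0,0,0,0]]'
python3 -c "
from h import *
need([[444.5,243.3,131]],106.3)
s,t=cam('side'),cam('top')
print('knob px side expected',proj(s,[471.1,159.4,114]),'tile',[r['bbox'] for r in eyes.trace('side','tile')[:1]])
cv2.imwrite('pics/k.png',np.hstack([cv2.resize(s['color'][180:280,240:360,::-1],(432,360)),cv2.resize(t['color'][170:290,220:340,::-1],(360,360))]))"
```

```text
time_s: 13.98
tcp_pos: [471.2, 155.8, 177.7]
eef_rot: [-0.51, 0.86, -0.0, -0.0]
ft_force: [0.8, -0.2, -0.4]
opening: 38.0
finger_force: 0.0
time_s: 14.82
tcp_pos: [391.9, 199.4, 277.9]
eef_rot: [-0.14, 0.99, -0.0, 0.0]
ft_force: [-1.0, 0.7, 0.5]
opening: 43.4
finger_force: 0.0
time_s: 14.98
tcp_pos: [392.3, 199.3, 277.7]
eef_rot: [-0.143, 0.99, -0.0, -0.0]
ft_force: [0.3, -0.1, 0.8]
opening: 43.5
finger_force: 0.0
t 14.98 tcp [392.3 199.3 277.7] F [ 0.3 -0.1  0.8] open 43.5 J [ 0.84  0.08 -0.44  0.   -1.05 -2.13]
[-0.0625, 0.0275, 0.1467] [-0.02, -0.01, 0.1]
knob px side expected [[297.75101336 213.53313404]] tile []
```

View pics/k.png

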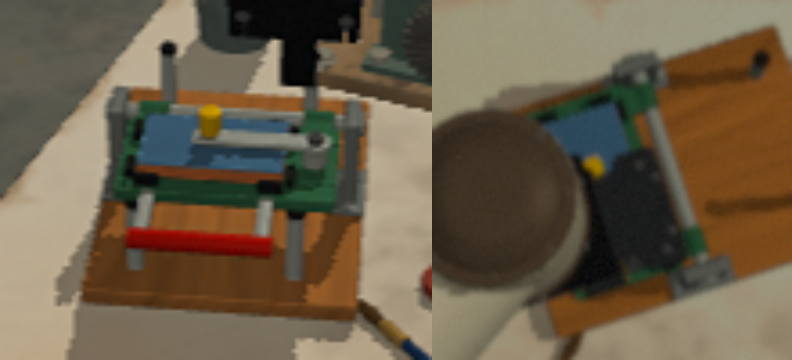

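The keeper is shut: the knob is at (298,214) in the side view, against an expected (297.8,213.5). Now the handle, taken 4 mm high so the gripper's body clears the knob.

```bash
python3 -m crank '[[-0.0625,0.0275,0.03,0,0,0],[-0.0625,0.0275,0.05,0,0,0],[-0.0625,0.0275,0.08,0,0,0],[-0.0625,0.0275,0.1,0,0,0],[-0.0625,0.0275,0.12,0,0,0],[-0.0625,0.0275,0.132,0,0,0],[-0.0625,0.0275,0.142,0,0,0],[-0.0625,0.0275,0.143,0,0,0]]' && python3 -m crank '[[0,0,0,0,0,0],[0,0,0,0,0,0],[0,0,0,0,0,0],[0,0,0,0,0,0],[0,0,0,0,0,0],[0,0,0,0,0,0]]' 0.05 30
python3 -c "
from h import *
h=np.array([485.2,104.1,0]);a=np.radians(16.3);X=np.array([np.cos(a),np.sin(a),0]);Y=np.array([-np.sin(a),np.cos(a),0])
p=sensors.read_state()['tcp_pos']; H=h+145*Y+[0,0,80]
need([p-H+h+145*np.cos(f)*Y+[0,0,80+145*np.sin(f)] for f in np.radians(range(0,181,10))],106.3)"
```

```text
time_s: 15.8
tcp_pos: [444.1, 242.8, 132.8]
eef_rot: [-0.142, 0.99, -0.001, -0.002]
ft_force: [-0.4, -0.7, 0.2]
opening: 43.8
finger_force: 0.0
time_s: 16.3
tcp_pos: [444.7, 244.4, 135.4]
eef_rot: [-0.142, 0.99, 0.001, 0.001]
ft_force: [-2.9, 2.3, 2.7]
opening: 13.1
finger_force: 30.0
t 16.3 tcp [444.7 244.4 135.4] F [-2.9  2.3  2.7] open 13.1 J [ 0.82  0.37 -0.48 -0.   -0.72 -2.11]
[0.0, 0.0, 0.0] [0.13, 0.1, -0.02]
[-0.0, -0.0021, -0.0252] [0.13, 0.1, -0.02]
[-0.0001, -0.0086, -0.0496] [0.13, 0.1, -0.02]
[-0.0001, -0.0193, -0.0725] [0.13, 0.1, -0.02]
[-0.0002, -0.0337, -0.0933] [0.13, 0.1, -0.02]
[-0.0002, -0.0516, -0.1112] [0.13, 0.1, -0.02]
[-0.0003, -0.0722, -0.1257] [0.13, 0.1, -0.02]
[-0.0003, -0.0951, -0.1365] [0.13, 0.1, -0.02]
[-0.0003, -0.1195, -0.1431] [0.13, 0.1, -0.02]
[-0.0003, -0.1447, -0.1453] [0.13, 0.1, -0.02]
[-0.0003, -0.1699, -0.1432] [0.13, 0.1, -0.02]
[-0.0003, -0.1943, -0.1367] [0.13, 0.1, -0.02]
[-0.0003, -0.2172, -0.126] [0.13, 0.1, -0.02]
[-0.0003, -0.238, -0.1116] [0.13, 0.1, -0.02]
[-0.0003, -0.2559, -0.0938] [0.13, 0.1, -0.02]
[-0.0002, -0.2704, -0.0731] [0.13, 0.1, -0.02]
[-0.0002, -0.2811, -0.0502] [0.13, 0.1, -0.02]
[-0.0002, -0.2877, -0.0258] [0.13, 0.1, -0.02]
[-0.0001, -0.29, -0.0006] [0.13, 0.1, -0.02]
```

```bash
python3 -m crank '[[0,-0.0006,-0.0126,0,0,0],[0,-0.0022,-0.0252,0,0,0],[0,-0.0049,-0.0375,0,0,0],[0,-0.0087,-0.0496,0,0,0],[0,-0.0136,-0.0613,0,0,0],[0,-0.0194,-0.0725,0,0,0],[0,-0.0262,-0.0832,0,0,0],[0,-0.0339,-0.0932,0,0,0],[0,-0.0425,-0.1025,0,0,0],[0,-0.0518,-0.111,0,0,0]]'
python3 -m crank '[[0,0,0,0,0,0]]'
python3 -c "
from h import *
h=np.array([485.2,104.1,0]);a=np.radians(16.3);Y=np.array([-np.sin(a),np.cos(a),0])
p=sensors.read_state()['tcp_pos']-h; v=np.array([p@Y,p[2]-80-55]);print('r,ang',np.hypot(*v),np.degrees(np.arctan2(v[1],v[0])))
need([[0,0,0]],106.3)
print(eyes.read_camera('side') and [(r['score'],r['bbox']) for r in eyes.trace('side','handle')[:1]])"
```

```text
time_s: 17.13
tcp_pos: [458.6, 197.9, 248.3]
eef_rot: [-0.142, 0.99, 0.005, 0.002]
ft_force: [-14.0, 15.5, 11.6]
opening: 12.9
finger_force: 30.0
time_s: 17.22
tcp_pos: [458.9, 196.6, 249.6]
eef_rot: [-0.142, 0.99, 0.004, 0.002]
ft_force: [-13.6, 10.8, 15.9]
opening: 13.3
finger_force: 30.0
r,ang 149.65690177550647 50.003360455990794
t 17.22 tcp [458.9 196.6 249.6] F [-13.6  10.8  15.9] open 13.3 J [ 0.73  0.21 -0.36 -0.01 -1.   -2.01]
[0.4971, -0.0619, 0.2462] [0.46, 0.34, 0.0]
[(0.97, [271.5, 192.5, 333.0, 216.8])]
```

```bash
python3 -m crank '[[0,0,0,0,0,0],[0,0,0,0,0,0],[0,0,0,0,0,0]]' - 15
python3 -c "
from h import *
h=np.array([485.2,104.1,0]);a=np.radians(16.3);Y=np.array([-np.sin(a),np.cos(a),0])
p=sensors.read_state()['tcp_pos']-h; v=np.array([p@Y,p[2]-80-55]);print('r,ang',np.hypot(*v),np.degrees(np.arctan2(v[1],v[0])))
s,t=cam('side'),cam('top')
g=lambda d,b:np.argwhere(blob(d,'red',b))[:,::-1].mean(0)
A,B=g(s,(255,180,345,250)),g(t,(220,180,330,275));print(A,B,tri(s,A,t,B), sensors.read_state()['tcp_pos'])
cv2.imwrite('pics/m.png',np.hstack([cv2.resize(s['color'][150:270,230:370,::-1],(420,360)),cv2.resize(t['color'][170:290,220:340,::-1],(360,360))]))"
```

```text
time_s: 17.57
tcp_pos: [459.2, 197.1, 249.0]
eef_rot: [-0.142, 0.99, 0.004, 0.003]
ft_force: [-9.5, 10.1, 13.5]
opening: 13.5
finger_force: 15.0
r,ang 149.3836889230209 49.741990774943105
[299.23129252 197.18367347] [260.         242.72580645] (array([439.50710119, 191.59967405, 187.13348501]), [np.float64(13.355310109788359), np.float64(13.35531010978828)]) [459.16158417 197.07247153 249.0107619 ]
```

View pics/m.png

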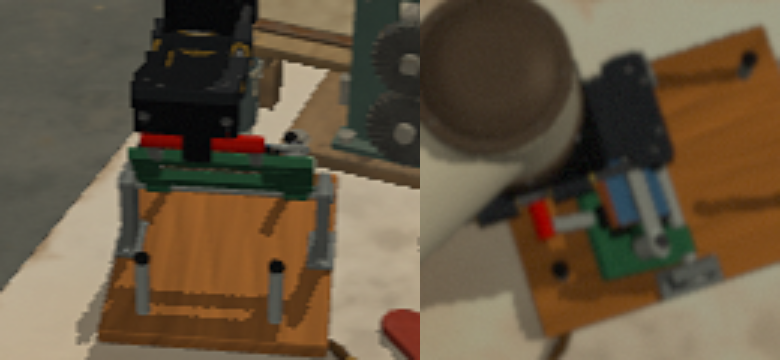

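The side view shows the cradle standing at about 50° with the bar in the fingers at (295,196) and the tile held. I carry on round, with a slightly larger radius to relieve the pull.

```bash
python3 -m crank '[[0.001,-0.0083,-0.0101,0,0,0],[0.002,-0.0192,-0.0171,0,0,0],[0.002,-0.0307,-0.023,0,0,0],[0.002,-0.0426,-0.028,0,0,0],[0.002,-0.0549,-0.0319,0,0,0],[0.002,-0.0675,-0.0347,0,0,0],[0.002,-0.0803,-0.0363,0,0,0],[0.002,-0.0932,-0.0369,0,0,0],[0.002,-0.1061,-0.0363,0,0,0],[0.002,-0.1189,-0.0347,0,0,0]]'
python3 -m crank '[[0,0,0,0,0,0]]'
python3 -c "
from h import *
h=np.array([485.2,104.1,0]);a=np.radians(16.3);X=np.array([np.cos(a),np.sin(a),0]);Y=np.array([-np.sin(a),np.cos(a),0])
st=sensors.read_state();p=st['tcp_pos']-h; v=np.array([p@Y,p[2]-80-55]);print('r,ang',np.hypot(*v),np.degrees(np.arctan2(v[1],v[0])),'x',p@X,'F',st['ft_force']@X,st['ft_force']@Y)"
```

```text
time_s: 18.5
tcp_pos: [492.5, 80.1, 282.5]
eef_rot: [-0.142, 0.99, 0.002, 0.004]
ft_force: [1.5, 4.1, 1.2]
opening: 12.9
finger_force: 15.0
time_s: 18.58
tcp_pos: [492.8, 78.7, 282.1]
eef_rot: [-0.141, 0.99, 0.0, 0.003]
ft_force: [4.8, -0.6, 1.7]
opening: 13.7
finger_force: 15.0
r,ang 149.50988763035508 100.22936798391859 x 0.15501265767117184 F 4.43074755809822 -1.8848850008094107
```

```bash
python3 -m crank '[[0,-0.0126,0.0028,0,0,0],[0,-0.0249,0.0067,0,0,0],[0,-0.0368,0.0117,0,0,0],[0,-0.0483,0.0176,0,0,0],[0,-0.0592,0.0246,0,0,0],[0,-0.0694,0.0324,0,0,0],[0,-0.079,0.0411,0,0,0],[0,-0.0877,0.0507,0,0,0],[0,-0.0955,0.0609,0,0,0],[0,-0.1025,0.0718,0,0,0]]'
python3 -m crank '[[0,0,0,0,0,0]]'
python3 -c "
from h import *
h=np.array([485.2,104.1,0]);a=np.radians(16.3);X=np.array([np.cos(a),np.sin(a),0]);Y=np.array([-np.sin(a),np.cos(a),0])
st=sensors.read_state();p=st['tcp_pos']-h; v=np.array([p@Y,p[2]-80-55]);print('r,ang',np.hypot(*v),np.degrees(np.arctan2(v[1],v[0])),'x',p@X,'F',st['ft_force']@X,st['ft_force']@Y)"
```

```text
time_s: 19.42
tcp_pos: [520.1, -19.4, 207.5]
eef_rot: [-0.141, 0.99, 0.001, 0.001]
ft_force: [4.2, 9.2, -0.8]
opening: 13.3
finger_force: 15.0
time_s: 19.5
tcp_pos: [520.2, -20.0, 206.0]
eef_rot: [-0.141, 0.99, 0.0, 0.0]
ft_force: [6.3, 2.6, -4.9]
opening: 13.4
finger_force: 15.0
r,ang 147.20194760073437 151.1484927025195 x -1.1883178706411763 F 6.761239403814894 0.7650926285378912
```

```bash
python3 -m crank '[[0,-0.0059,0.0115,0,0,0],[0,-0.0109,0.0234,0,0,0],[0,-0.0148,0.0357,0,0,0],[0,-0.0176,0.0483,0,0,0],[0,-0.0192,0.0611,0,0,0],[0,-0.0198,0.068,0,0,0],[0,-0.0198,0.073,0,0,0],[0,-0.0198,0.075,0,0,0],[0,-0.0198,0.075,0,0,0]]'
python3 -c "
from h import *
h=np.array([485.2,104.1,0]);a=np.radians(16.3);X=np.array([np.cos(a),np.sin(a),0]);Y=np.array([-np.sin(a),np.cos(a),0])
st=sensors.read_state();p=st['tcp_pos']-h; v=np.array([p@Y,p[2]-80-55]);print('r,ang',np.hypot(*v),np.degrees(np.arctan2(v[1],v[0])),'x',p@X,'F',st['ft_force']@X,st['ft_force']@Y)"
```

```text
time_s: 20.25
tcp_pos: [524.0, -35.1, 134.6]
eef_rot: [-0.142, 0.99, 0.002, -0.0]
ft_force: [-6.0, 22.0, 15.2]
opening: 13.5
finger_force: 15.0
r,ang 144.49055222624875 -179.86046797842985 x -1.8638237395283697 F 0.4030134237691781 22.785362706420543
```

```bash
python3 -m crank '[[0,0.002,0,0,0,0],[0,0.003,0,0,0,0],[0,0.003,0,0,0,0],[0,0.003,0,0,0,0],[0,0.003,0,0,0,0]]' 0.5; python3 -m crank '[[0,0.003,-0.01,0,0,0],[0,0.003,-0.04,0,0,0],[0,0.003,-0.08,0,0,0],[0,0.003,-0.12,0,0,0],[0,0.003,-0.16,0,0,0],[0,0.003,-0.2,0,0,0],[0,0.003,-0.24,0,0,0],[0,0.003,-0.28,0,0,0],[0,0.003,-0.28,0,0,0]]'
python3 -m crank '[[0.08,0.18,0,0,0,0],[0.08,0.18,0,0,0,0],[0.08,0.18,0,0,0,0],[0.08,0.18,0,0,0,0],[0.08,0.18,0,0,0,0],[0.08,0.18,0,0,0,0],[0.08,0.18,0,0,0,0],[0.08,0.18,0,0,0,0]]'
python3 -c "
from h import *
s,t=cam('side'),cam('top')
g=lambda d,b:np.argwhere(blob(d,'red',b))[:,::-1].mean(0)
H=np.array([485.2,104.1,80])+145*np.array([.2807,-.9598,0]); print('handle expected',proj(s,H),proj(t,H))
for n in ('side','top'):
  for w in ('slip_pot','wood_rib'): print(n,w,[(round(r['score'],2),r['bbox']) for r in eyes.trace(n,w)[:1]])
A,B=g(s,(255,150,345,235)),g(t,(330,165,380,245));print(A,B,tri(s,A,t,B))
cv2.imwrite('pics/e.png',np.hstack([cv2.resize(s['color'][130:270,220:380,::-1],(411,360)),cv2.resize(t['color'][170:290,260:390,::-1],(389,360))]))"
```

```text
time_s: 20.67
tcp_pos: [523.1, -36.3, 132.8]
eef_rot: [-0.141, 0.99, -0.0, -0.002]
ft_force: [0.2, -0.0, 0.1]
opening: 38.0
finger_force: 0.0
time_s: 21.42
tcp_pos: [524.9, -33.3, 423.8]
eef_rot: [-0.142, 0.99, -0.001, 0.009]
ft_force: [2.1, 0.3, 1.3]
opening: 43.6
finger_force: 0.0
time_s: 22.08
tcp_pos: [395.9, 117.6, 413.9]
eef_rot: [-0.142, 0.99, -0.0, 0.0]
ft_force: [0.0, -0.4, -0.2]
opening: 43.3
finger_force: 0.0
handle expected [[306.43611948 182.17155635]] [[357.31502687 202.83124596]]
side slip_pot [(0.81, [288.0, 165.1, 316.8, 192.2])]
side wood_rib []
top slip_pot [(0.64, [373.1, 173.1, 399.6, 206.1])]
top wood_rib [(0.92, [159.6, 199.0, 201.7, 217.4])]
[306.19379845 181.7751938 ] [356.86206897 201.64942529] (array([527.39615924, -34.207294  ,  81.65614991]), [np.float64(1.034250921684978), np.float64(1.0342509216849114)])
```

View pics/e.png

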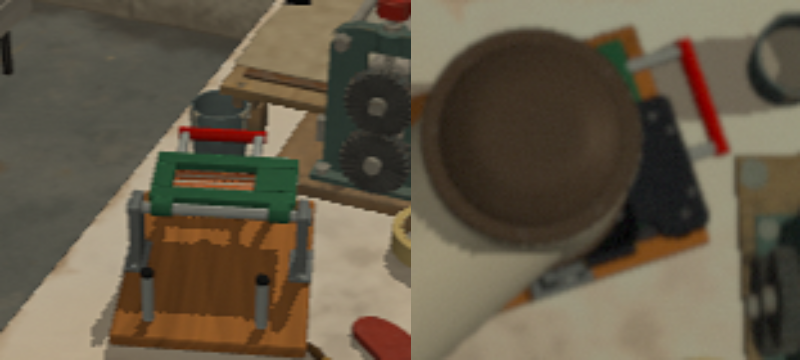

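The handle is level on the far rests, triangulated at z ≈ 82. The tile's ridged back shows in the window at (305,200) in the side view. The pot and the rib have not moved. I hand in.

```bash
python3 -m crank '[[0,0,0,0,0,0],[0,0,0,0,0,0],[0,0,0,0,0,0]]' >/dev/null; python3 -c "
from bench import ticket
print(ticket.close_job())"
```

```text
the job is handed in; nothing more can be done
None
```

I handed the job in at about 22 s: the tile went into the pocket glaze up, the keeper is shut, and the cradle is turned over and lying level with the tile's bare back up. The rib and pot have not moved; the keeper was out of view after the turn, and the hand-in gave no verdict.

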